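Check a spring-centred levelling mount to both marks

ROBOT

A 6-joint arm with a two-finger parallel gripper is mounted at the origin on a cart in front of the work surface, level with it; the furniture and walls round the work are solid. World frame = base frame: x ahead of the robot, y to its left, z up, the work surface at z = 0. Lengths are in m, angles in rad, forces in N, time in s.
With the tool pointing down it reaches from about 0.425 to 0.95 m from the base axis. Payload 3.5 kg.
Tool frame: the origin (TCP) lies midway between the tips of the shut fingers; the grasp point (between the pads) lies 19 mm behind it (ctrl.pinch_z is the distance from the TCP to the grasp point, in m); z points along the fingers, y is the line along which they close (so a half turn about z gives the same grasp; the last joint's range is limited). The gripper opens to 85 mm and grips with 20 to 120 N. Pads are 22 mm wide; open, the fingers measure 114 mm over their backs; the gripper's body (76 mm by 85 mm) begins 54 mm behind the grasp point. The pads swing forward as they close: fully open they stand 13 mm farther back than shut.
Start: joints at [-1.465, 0.286, 1.577, -0, 1.279, -0.15], TCP at [0.171, -0.653, 0.231] pointing down, gripper open.
Joint ranges: [-2.77, 2.77], [-0.9, 2.22], [0.21, 2.48], [-1.53, 4.67], [0.24, 2.81], [-2.84, 2.84]. Speed limits (rad/s): [2.79, 2.79, 3.14, 3.14, 3.14, 3.14].

INTERFACE

Orientations are given as a unit quaternion [x, y, z, w].
In Python, from plant import get_state, viewer, sign_off, ctrl gives the robot as it stands. The module is installed in compiled form; this text tells all that it offers.
- The arm moves only by the shell command python3 -m handwheel 'ROWS' [FORCE]. ROWS is JSON, a list that holds one entry, the list of rows, each a list of 5 numbers: the finger opening in m, from 0 to 0.0854, then the shift along the tool's x, y, z in m, then the turn about the tool's z in degrees. In form: [[[claw, x, y, z, spin], ...]]. A call has 1 to 12 rows; each row shifts and turns the commanded pose from where the row before left it, along the tool's axes as they then stand; what a row does not reach is not made up. A row lasts 1/12 s, in which the tool goes at most 41.7 mm and 7.16 degrees, less where a joint would pass 70% of its speed; a pose out of reach is approached as far as the arm can. A call is refused whole if a number of a shift passes 0.0417 or a number of a turn 7.16, either way. A call with a gripper value outside its range is refused whole. The fingers move at their own pace and stop on an object; FORCE is the grip in N (left out, the last holds). Time passes only in rows, so rows that do not move let the fingers close. It gives the time, the measured TCP pose, the force, the opening and the grip force at its end, in the units of the state.
- get_state(): the state, without advancing time (a new reading comes with each control period).
- viewer.read_camera(name): name is "scene" or "side" or "wrist"; returns the picture (384x512x3 uint8, blue, green, red); there is no depth.
- viewer.camera_params(name): a dict with "fov_y" (degrees; the focal length in pixels is half the picture's height over the tangent of half this angle, whatever the lens; pixels are square), "cx", "cy" (the principal point, pixels), "xyz" and "attitude" of the camera in the world; the wrist camera has in their place "hand_eye" (4x4, takes a point from camera to tool coordinates, whose origin is the TCP and whose axes are the flange's). Camera axes: x right, y up, looking along -z (the intrinsics and any distortion apply to the point x, -y, -z); pixel columns grow to the right and rows downward; lengths in m; the calibration is good to about 2 mm. A picture is of the moment at which its call begins: read the wrist's pose just before it. camera_params takes no time and is no camera call.
- sign_off(): hands the job in; it is judged then, once.
Trained networks look in the newest picture that a camera, given by its name, has taken for a name from the list of things; names that differ only in an ending like _2 or _b are one class to them, and where a whole thing is asked for, a point or a joint stands for the part that bears it (a point fixed in the world has none). Each returns a list of dicts, best first, with "confidence" (0 to 1); they miss things now and then, are a little off and sometimes report something else, mostly with a low value. They report only what shows in the picture. A call takes as long as a camera call.
- viewer.look_for(camera, name): "extent" ([left, top, width, height] as shares, 0 to 1, of the picture: columns of its width, rows of its height, round what is visible of it).
- viewer.outline_of(camera, name): "mask" (384x512 bool, what is visible of it) and "extent" ([left, top, width, height] as shares, 0 to 1, of the picture: columns of its width, rows of its height, round what is visible of it).
- viewer.pinpoint(camera, name): "xy" ([column, row] as shares, 0 to 1, of the picture: columns of its width, rows of its height: a listed point, or the origin of a listed thing).
The state is a dict: "time": time; "qpos": joint angles; "dq": joint speeds; "joint_efforts": joint torques, N m; "eef_pos": TCP position; "tcp_rot": TCP orientation; "contact_force": force on the tool from outside, world axes, zero at the start; "wrist_torque": the same for the moment, N m; "opening": opening from 0.0 (shut) to 1.0 (fully open); "finger_force": force on a finger pad.
Only numpy, scipy, OpenCV 4.12 (cv2) and the standard library are available. Lean on these libraries where they do the work, as an engineer would, in place of code of your own. Each camera call takes 0.05 s, during which the arm holds its last target. There are 200 camera calls.

TASK

Check the spring of the tilting levelling mount both ways: with the fingertips press the yellow corner pad down until the red needle stands over the yellow mark, keep it there for a moment, then let go so that the plate springs back level. Then do the same with the blue pad and the blue mark, and end clear of the mount. Never run the needle on past a mark, only push down on the pads and lift nothing, keep off the round green glass vial, and leave the bolt, spark plug, hex key and spanner alone.

Things in the scene. Friction and masses are not known exactly. Their poses are not given: they have to be found in the camera images.
- mount: the grey base of the levelling mount, fixed to the bench, 156x200x10 mm foot. Origin under the pivot axis at bench height; its x axis (along the pivot) points away from the operator to the white scale board, its y to the yellow side, z up. Yaw -0.1 to 0.55 rad. The white scale board stands upright 76 mm along +x, 110 mm wide; the marks on its top edge reach 162 mm above the bench, the highest part. The pivot axis lies 40 mm above the bench.
- tilt (a joint): angle of the aluminium rocking plate (104x170x7 mm) and its red needle about the pivot, rad. 0 = level (spring rest); positive = yellow pad down and needle leaning to the yellow side; negative = blue pad down. A spring returns it to 0: 1.75 Nm/rad, so about 27 N per rad at a pad (3.5 to 6.5 N at the marks). Hard stops at +-0.38
- mark_yellow (a joint): angle at which the yellow mark tab stands on the scale, same zero and sign as tilt: 0.13 to 0.24 rad; the needle stands exactly on the mark when tilt equals it. The tab is stiff, do not move it
- mark_blue (a joint): angle at which the blue mark tab stands, same zero and sign as tilt: -0.24 to -0.13 rad
- pad_yellow_top (a point): centre of the flat top of the yellow press pad, a disc of 30 mm diameter and 5 mm high on the front corner of the plate, 38 mm to -x and 66 mm to +y of the mount's origin, 56 mm above the bench when level. It sinks about 66 mm x tilt: 9 to 16 mm at the mark
- pad_blue_top (a point): centre of the top of the blue press pad, the same at 66 mm to -y; it sinks as tilt goes negative
- needle_tip (a point): tip of the red needle, 4 mm wide, 105 mm from the pivot axis, in front of the scale board; moves sideways 105 mm x tilt
- mark_yellow_point (a point): where the needle tip stands when it is exactly on the yellow mark. The tab is 12 mm wide and 24 mm tall, just behind the needle tip, and is bent back over the top edge of the scale board. y axis: along the sweep, to the yellow side
- mark_blue_point (a point): the same for the blue mark; y axis also to the yellow side
- vial_top (a point): round bull's-eye level with a brass rim and a green glass, 52 mm in diameter, in the middle of the plate; (its parts vial_glass and vial_rim); this point is the centre of its top, 11 mm above the plate and 8 mm to +x of the mount's origin
- bolt_0: standing steel bolt, 16x18x41 mm, origin at the centre of its underside
- spark_plug_0: used spark plug lying down, 20x65x18 mm, long axis its y, origin at the centre of its underside
- hexkey_a: dark hex key lying flat, 38x103x7 mm, long axis its y, origin at the centre of its underside
- spanner_3: small steel spanner lying flat, 22x140x6 mm, long axis its y, origin at the centre of its underside

How it is judged:
On the way, in this order (a step that is already met when the one before it is completed fails the run):
1. the yellow pad is pressed and the needle stands over the yellow mark (within 7 mm) for 0.3 s (y of needle_tip in the frame of mark_yellow_point between -0.007 and 0.007 m and contact force between the fingers and pad_yellow above 0.5 N), for 0.3 s.
2. the pad is let go and the plate is level again (value of joint tilt between -0.03 and 0.03 rad and contact force between the fingers and pad_yellow below 0.1 N and contact force between the fingers and pad_blue below 0.1 N), for 0.2 s.
3. the blue pad is pressed and the needle stands over the blue mark (within 7 mm) for 0.3 s (y of needle_tip in the frame of mark_blue_point between -0.007 and 0.007 m and contact force between the fingers and pad_blue above 0.5 N), for 0.3 s.
At the end, for the whole second after the job is handed in: the plate is back at rest within 0.03 rad of level, neither pad is touched, and the bolt, spark plug, hex key and spanner lie within 20 mm of where they were (all of step 2 and velocity of joint tilt between -0.05 and 0.05 rad/s and distance of each of bolt_0, spark_plug_0, hexkey_a, spanner_3 from where it was at the start of the episode below 0.02 m).
It fails at once if the needle runs on past the yellow or the blue mark (more than 13 mm beyond its centre) (y of needle_tip in the frame of mark_yellow_point above 0.013 m or y of needle_tip in the frame of mark_blue_point below -0.013 m).
It fails at once if the glass vial is touched (contact force between the fingers and vial_glass above 1 N or contact force between the fingers and vial_rim above 1 N).
It fails at once if a pad is lifted by the fingers ((contact force between the fingers and pad_yellow above 1 N and value of joint tilt below -0.06 rad) or (contact force between the fingers and pad_blue above 1 N and value of joint tilt above 0.06 rad)).
It fails at once if the bolt, spark plug, hex key or spanner is displaced or lifted (20 mm) (distance of any of bolt_0, spark_plug_0, hexkey_a, spanner_3 from where it was at the start of the episode above 0.02 m).
It fails at once if a mark tab is moved (4 mm) (distance of any of mark_yellow_point, mark_blue_point from where it was at the start of the episode above 0.004 m).
It also fails if it takes over 51 s, if anything falls off the work surface, if the arm or the gripper's body presses on something with over 40 N, if the wrist force passes 120 N, or if a joint passes its speed limit or range.

## Working session

There is one attempt and no reset: what is moved stays moved. The work goes in short steps, Python scripts to look and compute and a shell command to move; the robot and the scene stay as the last step left them, time stands still between calls to the robot, and variables do not carry over. Pictures are saved under pics/ and viewed, at most 10 in all, crops included, and the job is handed in when it is done.

```bash
mkdir -p pics; cat > h.py <<'E'
import numpy as np, cv2
from scipy.spatial.transform import Rotation as R
from plant import get_state, viewer, sign_off, ctrl
def cam(n):
    p=viewer.camera_params(n); f=192/np.tan(np.radians(p["fov_y"])/2)
    if "xyz" in p:
        a=np.array(p["attitude"]); M=R.from_quat(a).as_matrix() if a.size==4 else a.reshape(3,3)
        o=np.array(p["xyz"])
    else:
        s=get_state(); T=R.from_quat(s["tcp_rot"]).as_matrix(); H=np.array(p["hand_eye"])
        M=T@H[:3,:3]; o=T@H[:3,3]+np.array(s["eef_pos"])
    return f,p["cx"],p["cy"],M,o
def ray(c,u,v):
    f,cx,cy,M,o=c
    return o, M@np.array([(u-cx)/f,-(v-cy)/f,-1.])
def onz(c,u,v,z):
    o,d=ray(c,u,v); return o+d*(z-o[2])/d[2]
def proj(c,P):
    f,cx,cy,M,o=c; q=M.T@(np.array(P)-o); return cx+f*q[0]/-q[2], cy-f*q[1]/-q[2]
def tri(obs):
    A=np.zeros((3,3));b=np.zeros(3)
    for c,u,v in obs:
        o,d=ray(c,u,v);d=d/np.linalg.norm(d);Q=np.eye(3)-np.outer(d,d);A+=Q;b+=Q@o
    return np.linalg.solve(A,b)
E
python3 - <<'E'
from h import *
for n in("scene","side"):
    print(n,viewer.camera_params(n)); cv2.imwrite(f"pics/{n}0.png",viewer.read_camera(n))
obs={}
for k in("pad_yellow_top","pad_blue_top","needle_tip","mark_yellow_point","mark_blue_point","vial_top","bolt_0"):
    for n in("scene","side"):
        r=viewer.pinpoint(n,k)
        if r:
            u,v=r[0]["xy"];u*=512;v*=384;obs.setdefault(k,[]).append((cam(n),u,v));print(k,n,round(u),round(v),round(r[0]["confidence"],2))
    if len(obs.get(k,[]))==2: print(k,tri(obs[k]).round(4))
print(get_state()); print(viewer.camera_params("wrist"))
E
```

```text
scene {'fov_y': 49.896103230024345, 'cx': 252.34696787429263, 'cy': 193.61294364292192, 'xyz': array([ 0.25777686, -0.49521494,  0.70725342]), 'attitude': array([ 0.37350664, -0.10292954, -0.22595043,  0.89378113])}
side {'fov_y': 47.75209721444809, 'cx': 253.79883806472014, 'cy': 188.51962850458585, 'xyz': array([0.52028076, 0.90089977, 0.60675729]), 'attitude': array([-0.00647079,  0.5095059 ,  0.85967827, -0.03626494])}
pad_yellow_top scene 266 260 0.81
pad_yellow_top side 276 194 0.88
pad_yellow_top [ 0.5193 -0.0882  0.0522]
pad_blue_top scene 322 299 0.87
pad_blue_top side 258 172 0.68
pad_blue_top [ 0.5696 -0.21    0.0514]
needle_tip scene 331 218 0.58
mark_yellow_point scene 317 210 0.54
mark_blue_point scene 339 222 0.49
vial_top scene 306 264 0.59
vial_top side 255 182 0.61
vial_top [ 0.5783 -0.1377  0.0578]
bolt_0 scene 336 354 0.71
bolt_0 side 266 175 0.38
bolt_0 [ 0.55   -0.2902  0.0036]
{'time': 0.8, 'qpos': array([-1.46498070e+00,  2.86247867e-01,  1.57668641e+00, -8.06804589e-06,
        1.27861318e+00, -1.50052568e-01]), 'dq': array([-9.12764952e-04, -3.40878947e-04, 
[... 273 characters left out ...]
cp_rot': array([ 9.91827441e-01,  1.27586547e-01, -4.36191567e-06,  2.25066549e-05]), 'contact_force': array([ 0.10564957,  0.04152921, -0.76736828]), 'wrist_torque': array([ 0.01617979, -0.04420798, -0.00703362]), 'finger_force': 0.0, 'opening': 0.9957903731420995}
{'fov_y': 65.44345844051553, 'cx': 256.2979852393061, 'cy': 190.16006064677904, 'hand_eye': array([[-1.24223168e-03,  9.65694602e-01,  2.59677480e-01,
         6.51504459e-02],
       [ 9.99999226e-01,  1.18318072e-03,  3.83704780e-04,
         1.09469002e-04],
       [ 6.32962471e-05,  2.59677755e-01, -9.65695324e-01,
        -1.43399989e-01],
       [ 0.00000000e+00,  0.00000000e+00,  0.00000000e+00,
         1.00000000e+00]])}
```

View pics/scene0.png

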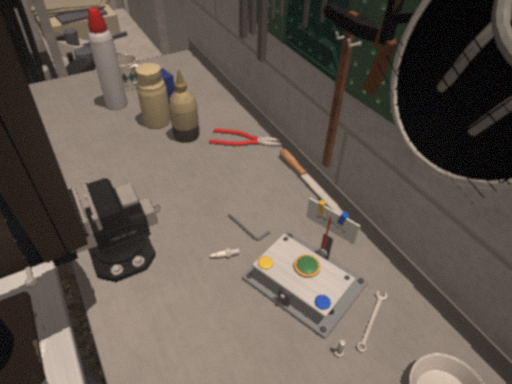

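View pics/side0.png

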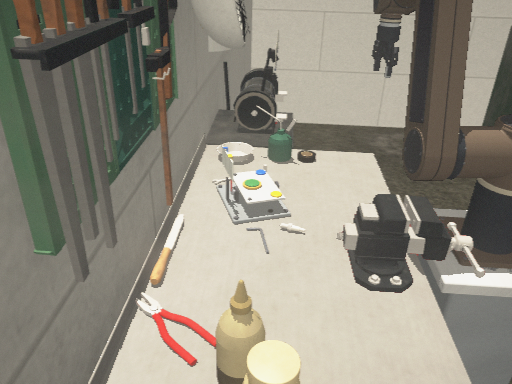

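The mount sits at about (0.58, -0.135) with a yaw of about 0.39. In the scene picture the yellow pad is at (266,262), blue pad (322,301), yellow mark (321,208), blue mark (344,217) and needle tip about (330,222). The other parts lie outside the approach path. I'll move the wrist camera over the mount with the fingers shut.

```bash
python3 -m handwheel '[[[0,0.031,-0.023,-0.0024,0],[0,0.031,-0.023,-0.0024,0],[0,0.031,-0.023,-0.0024,0],[0,0.031,-0.023,-0.0024,0],[0,0.031,-0.023,-0.0024,0],[0,0.031,-0.023,-0.0024,0],[0,0.031,-0.023,-0.0024,0],[0,0.031,-0.023,-0.0024,0],[0,0.031,-0.023,-0.0024,0],[0,0.031,-0.023,-0.0024,0],[0,0.031,-0.023,-0.0024,0],[0,0.031,-0.023,-0.0024,0]]]'
python3 -m handwheel '[[[0,0.031,-0.023,-0.0024,-2],[0,0.031,-0.023,-0.0024,-2],[0,0.031,-0.023,-0.0024,-2],[0,0.031,-0.023,-0.0024,-1.7],[0,0.031,-0.023,-0.0024,0],[0,0,0,0,0],[0,0,0,0,0]]]'
python3 - <<'E'
from h import *
c=cam("wrist"); cv2.imwrite("pics/w1.png",viewer.read_camera("wrist"))
Z={"pad_yellow_top":.056,"pad_blue_top":.056,"needle_tip":.145,"mark_yellow_point":.143,"mark_blue_point":.143,"vial_top":.0585}
for k,z in Z.items():
    r=viewer.pinpoint("wrist",k)
    for q in r[:1]:
        u,v=q["xy"][0]*512,q["xy"][1]*384; print(k,round(u),round(v),round(q["confidence"],2),onz(c,u,v,z).round(4))
print(get_state()["contact_force"])
E
```

```text
time: 1.8
eef_pos: [0.4618, -0.2902, 0.2607]
tcp_rot: [0.992, 0.128, 0.0, 0.0]
contact_force: [0.5, -0.5, 0.1]
opening: -0.002
finger_force: 0.0
time: 2.38
eef_pos: [0.5718, -0.1317, 0.2724]
tcp_rot: [0.981, 0.196, 0.0, 0.0]
contact_force: [0.3, -0.7, 0.0]
opening: -0.003
finger_force: 0.0
pad_yellow_top 210 192 0.67 [ 0.5177 -0.0912  0.056 ]
pad_blue_top 315 193 0.69 [ 0.5677 -0.2133  0.056 ]
needle_tip 270 110 0.58 [ 0.6365 -0.1182  0.145 ]
mark_yellow_point 243 109 0.69 [ 0.6284 -0.0956  0.143 ]
mark_blue_point 291 109 0.7 [ 0.6444 -0.1346  0.143 ]
vial_top 264 159 0.63 [ 0.5831 -0.1366  0.0585]
[ 0.05759891 -0.10920129  0.6568358 ]
```

View pics/w1.png

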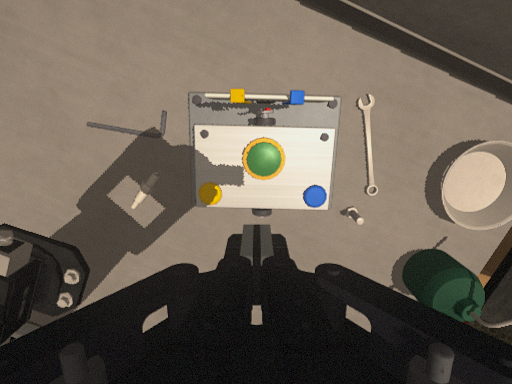

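The wrist picture shows the yellow tab at (237,96), blue tab at (297,97), yellow pad (210,193), blue pad (315,196) and vial (264,159), and the fingers are shut. Next I'll compute the mark angles and the way to the yellow pad.

```bash
cat >> h.py <<'E'
def move(target):
    s=get_state(); T=R.from_quat(s["tcp_rot"]).as_matrix()
    return (T.T@(np.array(target)-s["eef_pos"])).round(4)
E
python3 - <<'E'
from h import *
c=cam("wrist")
py=onz(c,210,192.7,.056);pb=onz(c,315,195,.056)
Y=(py-pb)/np.linalg.norm(py-pb);X=np.array([Y[1],-Y[0],0]);O=(py+pb)/2+.038*X
print(py,pb,np.linalg.norm(py-pb),"yaw",np.arctan2(-Y[0],Y[1]),O)
im=viewer.read_camera("wrist");hsv=cv2.cvtColor(im,cv2.COLOR_BGR2HSV)
for n,(lo,hi) in {"y":((18,150,90),(32,255,255)),"b":((105,150,60),(125,255,255)),"r":((0,140,70),(6,255,255))}.items():
    m=cv2.inRange(hsv,lo,hi); m[:80]=0;m[130:]=0;m[:,:190]=0;m[:,340:]=0
    v,u=np.nonzero(m); print(n,len(u),u.mean(),v.mean(),u.min(),u.max(),v.min(),v.max())
    for z in(.145,.16):
        d=onz(c,u.mean(),v.mean(),z)-O; print(z,"x",d@X,"y",d@Y,"ang",np.arctan2(d@Y,z-.04))
s=get_state();T=R.from_quat(s["tcp_rot"]).as_matrix();print("toolx yaw",np.arctan2(T[1,0],T[0,0]))
print(move([*py[:2],.09]))
v=onz(c,264,158.5,.0585)-O;print("vial",v@X,v@Y)
E
```

```text
[ 0.5164138  -0.09431786  0.056     ] [ 0.56318545 -0.21699469  0.056     ] 0.13129049115665226 yaw 0.3642467340156435 [ 0.57530653 -0.14211894  0.056     ]
y 219 234.34703196347033 92.57077625570776 226 247 85 100
0.145 x 0.07715934096411828 y 0.02934569057654297 ang 0.27252900906183214
0.16 x 0.07638972637934933 y 0.028277241666649536 ang 0.23142186655366662
b 191 292.57068062827227 93.54450261780104 281 300 87 100
0.145 x 0.07750016465930915 y -0.020852048158244152 ang -0.1960403230995962
0.16 x 0.07671164900040883 y -0.019136678940344234 ang -0.15814071568412408
r 14 263.57142857142856 105.78571428571429 260 267 105 107
0.145 x 0.0667767842215738 y 0.0038530223951355794 ang 0.03667899384819017
0.16 x 0.06658295552679175 y 0.00419832146668346 ang 0.03497174815812042
toolx yaw 0.388437928915104
[-0.0349 -0.0578  0.1821]
vial 0.006906470153785203 -0.0004256204583978911
```

The arm was still settling between those two pictures, since the tabs shifted by about 3 px. I'll re-measure everything in one static picture.

```bash
python3 - <<'E'
from h import *
print(np.abs(get_state()["dq"]).max())
c=cam("wrist");im=viewer.read_camera("wrist");hsv=cv2.cvtColor(im,cv2.COLOR_BGR2HSV)
print("now",get_state()["eef_pos"])
col={"y":((18,150,60),(32,255,255)),"b":((105,150,50),(125,255,255)),"r":((0,140,60),(6,255,255))}
def cen(n,r0,r1,u0,u1):
    m=cv2.inRange(hsv,*col[n]);k=np.zeros_like(m);k[r0:r1,u0:u1]=m[r0:r1,u0:u1]
    v,u=np.nonzero(k);return (u.min()+u.max())/2,(v.min()+v.max())/2,len(u)
a=cen("y",178,205,190,228);b=cen("b",180,210,295,335)
py=onz(c,a[0],a[1],.0555);pb=onz(c,b[0],b[1],.0555)
Y=(py-pb)/np.linalg.norm(py-pb);X=np.array([Y[1],-Y[0],0]);O=(py+pb)/2+.038*X
print(a,b,py,pb,np.linalg.norm(py-pb),"yaw",np.arctan2(-Y[0],Y[1]),O)
for n in "ybr":
    t=cen(n,80,130,215,320)
    z=.145 if n=="r" else .16
    d=onz(c,t[0],t[1],z)-O;print(n,t,"x",d@X,"y",d@Y,"ang",np.arctan2(d@Y,z-.04))
g=cen("y",130,175,220,300);d=onz(c,g[0],g[1],.0585)-O;print("vial",d@X,d@Y)
print(move([*py[:2],.09]))
cv2.imwrite("pics/w2.png",cv2.resize(im[70:220,180:350],None,fx=4,fy=4))
E
```

```text
0.0031238725413594826
now [ 0.57065785 -0.13447637  0.2721383 ]
(np.float64(208.0), np.float64(191.5), 406) (np.float64(312.5), np.float64(193.5), 375) [ 0.51685188 -0.09131587  0.0555    ] [ 0.56378874 -0.21328179  0.0555    ] 0.1306857098626635 yaw 0.3673658353794286 [ 0.57578482 -0.13865082  0.0555    ]
y (np.float64(237.0), np.float64(92.5), 216) x 0.07501581877514325 y 0.022941747562065337 ang 0.18890177216469448
b (np.float64(291.0), np.float64(93.5), 194) x 0.07511232576982531 y -0.021041313822262975 ang -0.17357969843702034
r (np.float64(264.0), np.float64(106.0), 17) x 0.06506193963031612 y 0.00032175694342840335 ang 0.0030643422505504223
vial 0.010118847776642145 -0.0002833512104088057
[-0.0334 -0.0603  0.1821]
```

View pics/w2.png

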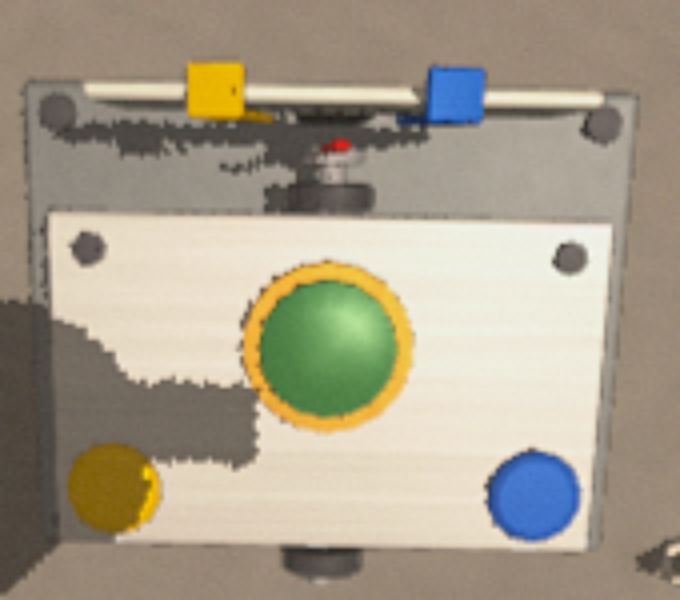

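The needle rests at 0.003 rad, which confirms the fit, and the marks are at about +0.187 and -0.172. The pad positions agree with the given geometry. Going over the yellow pad.

```bash
python3 -m handwheel '[[[0,-0.0056,-0.01,0.03,0],[0,-0.0056,-0.01,0.03,0],[0,-0.0056,-0.01,0.03,0],[0,-0.0056,-0.01,0.03,0],[0,-0.0056,-0.01,0.03,0],[0,-0.0054,-0.01,0.03,0],[0,0,0,0.015,0],[0,0,0,0,0],[0,0,0,0,0],[0,0,0,0,0]]]'
python3 - <<'E'
from h import *
s=get_state();print(s["eef_pos"],s["contact_force"],move([.5168,-.0913,.058]))
E
```

```text
time: 3.67
eef_pos: [0.5187, -0.0917, 0.0789]
tcp_rot: [0.981, 0.194, 0.001, 0.001]
contact_force: [0.7, 0.6, 0.3]
opening: 0.002
finger_force: 0.0
[ 0.51872773 -0.09171451  0.07885775] [0.74793604 0.64916211 0.30396843] [-0.0017 -0.0012  0.0209]
```

```bash
python3 -m handwheel '[[[0,-0.001,-0.001,0.006,0],[0,-0.001,0,0.006,0],[0,0,0,0.005,0],[0,0,0,0.004,0],[0,0,0,0.003,0],[0,0,0,0.003,0],[0,0,0,0.001,0],[0,0,0,0,0],[0,0,0,0,0],[0,0,0,0,0]]]'
python3 - <<'E'
from h import *
c=cam("scene");cv2.imwrite("pics/s1.png",cv2.resize(viewer.read_camera("scene")[180:320,230:400],None,fx=4,fy=4,interpolation=cv2.INTER_CUBIC))
s=get_state();z=s["eef_pos"][2];F=s["contact_force"][2]
print(s["eef_pos"],s["contact_force"],"tilt", (.056-z)/.066, F*.066/1.75, np.sqrt(max(0,F*(.056-z)/1.75)))
E
```

```text
time: 4.5
eef_pos: [0.5151, -0.0906, 0.0493]
tcp_rot: [0.981, 0.194, -0.0, -0.0]
contact_force: [-1.4, 3.5, 3.8]
opening: 0.003
finger_force: 1.9
[ 0.51506125 -0.09058849  0.04933534] [-1.9769388   3.36278839  4.02442052] tilt 0.10097965832210347 0.1517781453863785 0.12380026357758307
```

View pics/s1.png

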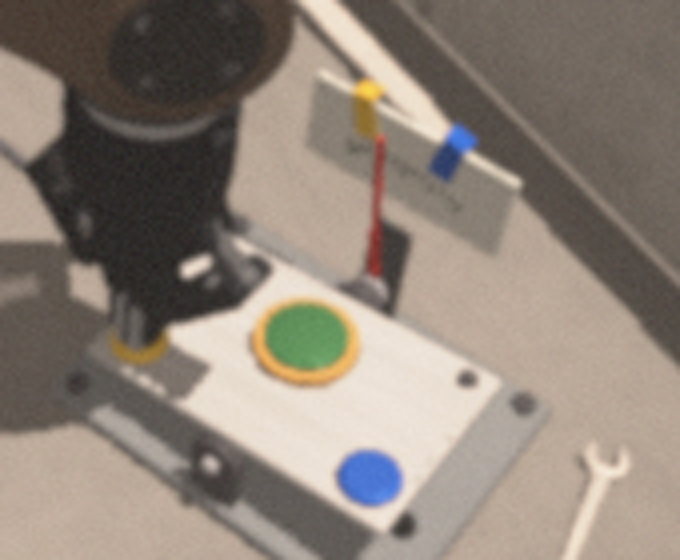

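The needle tip (crop 380,137) stands just short, on the blue side, of the yellow tab (368,130). That is about 6 mm, or 0.13 rad of tilt. Lowering 3 mm more and holding.

```bash
python3 -m handwheel '[[[0,0,0,0.001,0],[0,0,0,0.001,0],[0,0,0,0.001,0],[0,0,0,0,0],[0,0,0,0,0],[0,0,0,0,0],[0,0,0,0,0],[0,0,0,0,0]]]'
python3 - <<'E'
from h import *
cv2.imwrite("pics/s2.png",cv2.resize(viewer.read_camera("scene")[180:260,290:370],None,fx=6,fy=6,interpolation=cv2.INTER_CUBIC))
s=get_state();z=s["eef_pos"][2];F=s["contact_force"][2]
print(s["eef_pos"],s["contact_force"],"tilt", (.056-z)/.066, F*.066/1.75, np.sqrt(max(0,F*(.056-z)/1.75)))
E
```

```text
time: 5.22
eef_pos: [0.515, -0.0904, 0.0462]
tcp_rot: [0.981, 0.194, 0.0, -0.0]
contact_force: [-1.8, 4.6, 5.0]
opening: -0.001
finger_force: 2.8
[ 0.51504443 -0.09043845  0.04618206] [-2.52142675  4.51624688  5.10137702] tilt 0.14875661167863702 0.19239479031456624 0.16917445762235128
```

View pics/s2.png

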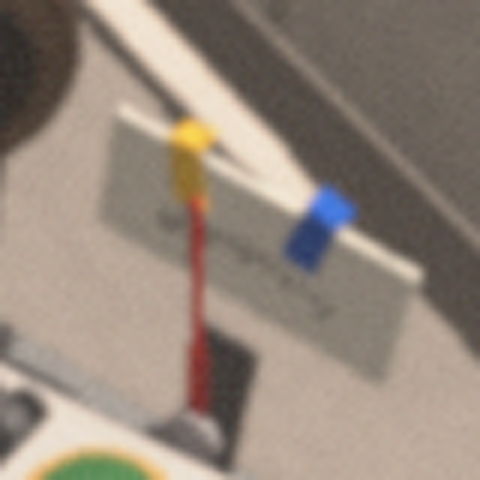

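The needle tip (197,203) now overlaps the yellow tab (about 189,200) and sits within 2–3 mm of its centre. I'll nudge it a little further, hold, then lift off.

```bash
python3 -m handwheel '[[[0,0,0,0.0008,0],[0,0,0,0,0],[0,0,0,0,0],[0,0,0,0,0],[0,0,0,0,0],[0,0,0,0,0],[0,0,0,0,0],[0,0,0,0,0]]]'
python3 -m handwheel '[[[0,0,0,-0.003,0],[0,0,0,-0.004,0],[0,0,0,-0.006,0],[0,0,0,-0.01,0],[0,0,0,-0.02,0],[0,0,0,-0.02,0],[0,0,0,0,0],[0,0,0,0,0],[0,0,0,0,0],[0,0,0,0,0]]]'
python3 - <<'E'
from h import *
cv2.imwrite("pics/s3.png",cv2.resize(viewer.read_camera("scene")[180:320,230:400],None,fx=4,fy=4,interpolation=cv2.INTER_CUBIC))
s=get_state();print(s["eef_pos"],s["contact_force"],move([.5638,-.2133,.11]))
E
```

```text
time: 5.93
eef_pos: [0.515, -0.0904, 0.0454]
tcp_rot: [0.981, 0.194, 0.0, -0.0]
contact_force: [-2.1, 5.0, 5.2]
opening: -0.002
finger_force: 3.0
time: 6.77
eef_pos: [0.5141, -0.0905, 0.1071]
tcp_rot: [0.981, 0.194, -0.001, -0.0]
contact_force: [0.3, 0.5, -0.7]
opening: 0.001
finger_force: 0.0
[ 0.51412135 -0.09048396  0.10700659] [-0.49311431 -0.24504739 -0.39111486] [-0.0008  0.1325 -0.0032]
```

View pics/s3.png

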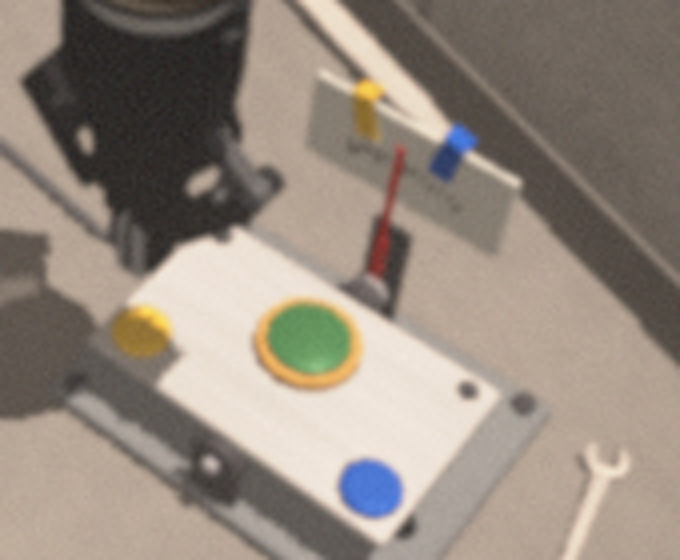

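The plate is level again, with the needle tip at crop (400,148) midway between the tabs. Going across to the blue pad.

```bash
python3 -m handwheel '[[[0,0,0.03,0,0],[0,0,0.035,0,0],[0,0,0.035,0,0],[0,0,0.0325,0,0],[0,0,0,0.016,0],[0,0,0,0.014,0],[0,0,0,0,0],[0,0,0,0,0],[0,0,0,0,0]]]'
python3 - <<'E'
from h import *
s=get_state();print(s["eef_pos"],s["contact_force"],move([.5638,-.2133,.048]))
E
```

```text
time: 7.57
eef_pos: [0.5648, -0.212, 0.0777]
tcp_rot: [0.981, 0.194, -0.001, -0.001]
contact_force: [-0.1, 0.5, -0.1]
opening: -0.001
finger_force: 0.0
[ 0.56482209 -0.21204661  0.0776505 ] [-0.12526759  0.50633473 -0.08603795] [-0.0014  0.0008  0.0297]
```

```bash
python3 -m handwheel '[[[0,-0.001,0.001,0.006,0],[0,0,0,0.006,0],[0,0,0,0.005,0],[0,0,0,0.004,0],[0,0,0,0.003,0],[0,0,0,0.003,0],[0,0,0,0.001,0],[0,0,0,0,0],[0,0,0,0,0],[0,0,0,0,0]]]'
python3 - <<'E'
from h import *
for n,a in(("scene",(170,320,230,400)),("side",(140,230,200,310))):
    cv2.imwrite(f"pics/b_{n}.png",cv2.resize(viewer.read_camera(n)[a[0]:a[1],a[2]:a[3]],(680,580),interpolation=cv2.INTER_CUBIC))
s=get_state();z=s["eef_pos"][2];F=s["contact_force"][2]
print(s["eef_pos"],s["contact_force"],"tilt", (.056-z)/.066, F*.066/1.75, np.sqrt(max(0,F*(.056-z)/1.75)))
E
```

```text
time: 8.4
eef_pos: [0.5651, -0.215, 0.0508]
tcp_rot: [0.981, 0.194, 0.0, 0.0]
contact_force: [-0.7, -1.8, 3.1]
opening: 0.005
finger_force: 1.4
[ 0.56513356 -0.21493749  0.05077608] [-0.97069544 -2.2445155   3.14877649] tilt 0.07915023793013766 0.11875385608133766 0.09695048202025197
```

View pics/b_scene.png

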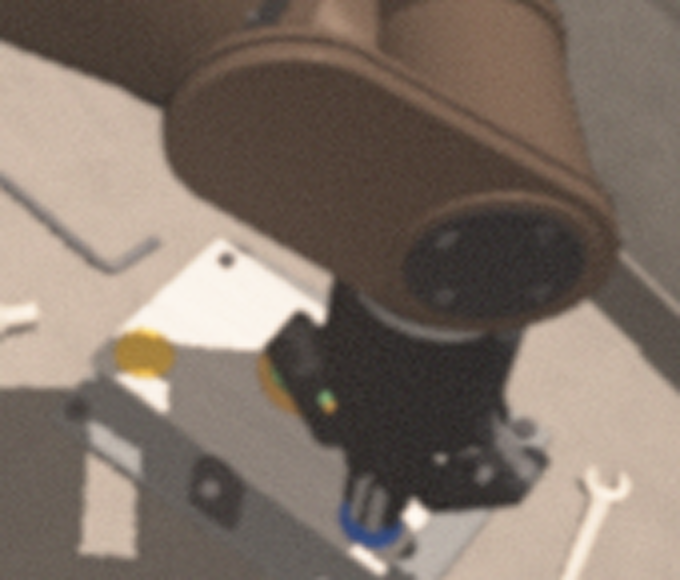

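View pics/b_side.png

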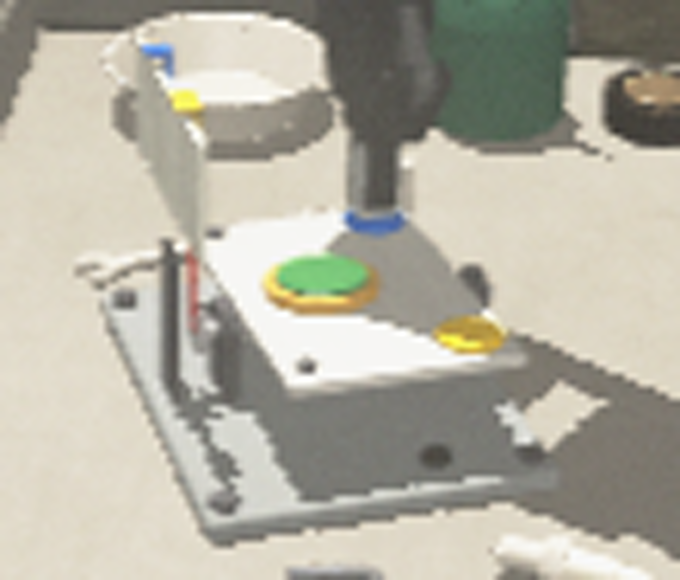

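The arm hides the needle tip from the scene camera and the board hides it from the side camera. The raised yellow pad shows in both, at scene crop (145,354) and side crop (470,335), so I'll get the tilt from how far it has risen against the start pictures.

```bash
cat > tilt.py <<'E'
from h import *
from scipy.optimize import minimize_scalar
O=np.array([.5758,-.1387,0]);yaw=.372;X=np.array([np.cos(yaw),np.sin(yaw),0]);Y=np.array([-np.sin(yaw),np.cos(yaw),0]);Zv=np.array([0,0,1.])
def pt(x,y,h,t): # h above pivot; positive t: +y side down
    return O+x*X+(y*np.cos(t)+h*np.sin(t))*Y+(.04-y*np.sin(t)+h*np.cos(t))*Zv
def cy(im,c):
    u,v=map(int,proj(c,pt(-.038,.066,.016,-.08)));hsv=cv2.cvtColor(im,cv2.COLOR_BGR2HSV)
    m=cv2.inRange(hsv,(17,130,50),(35,255,255));k=np.zeros_like(m);k[v-14:v+14,u-16:u+16]=m[v-14:v+14,u-16:u+16]
    q=cv2.moments(k,True);return np.array([q["m10"]/q["m00"],q["m01"]/q["m00"]]),q["m00"]
def tilt():
    for n in("scene","side"):
        c=cam(n);a,na=cy(cv2.imread(f"pics/{n}0.png"),c);b,nb=cy(viewer.read_camera(n),c)
        p0=np.array(proj(c,pt(-.038,.066,.016,0)))
        f=lambda t:np.sum((np.array(proj(c,pt(-.038,.066,.016,t)))-p0-(b-a))**2)
        r=minimize_scalar(f,bounds=(-.4,.3),method="bounded");print(n,a,na,b,nb,"tilt",r.x,"res",r.fun**.5)
    s=get_state();print(s["eef_pos"],s["contact_force"])
E
python3 - <<'E'
from tilt import *
tilt()
c=cam("scene")
for t in(0,.1,.13,.15,.17,.187,.2): print(t,np.round(proj(c,pt(.066,0,.105,t)),1),np.round(proj(c,pt(-.038,-.066,.016,t)),1))
E
```

```text
scene [264.96183206 262.35877863] 131.0 [265.54471545 261.14634146] 123.0 tilt -0.07603888550688344 res 0.09280723097077408
side [274.84 193.12] 50.0 [274.19565217 191.10869565] 46.0 tilt -0.08108816321663531 res 0.5500163885636707
[ 0.56515966 -0.21486089  0.05070714] [-0.82380606 -2.2287441   2.49775233]
0 [328.7 216.3] [321.5 300.2]
0.1 [323.8 213.8] [321.  297.7]
0.13 [322.4 213.1] [320.9 296.9]
0.15 [321.4 212.7] [320.7 296.3]
0.17 [320.5 212.3] [320.5 295.8]
0.187 [319.7 211.9] [320.4 295.3]
0.2 [319.1 211.7] [320.3 294.9]
```

The tilt is about -0.078, which matches (56 mm - z)/66 mm, so that relation holds. By the same relation the yellow press reached 0.161 against a mark at 0.187, about 2.7 mm off and inside the band. Blue needs about 6 mm more, so I'll do 4.5 mm and check.

```bash
python3 -m handwheel '[[[0,0,0,0.0015,0],[0,0,0,0.0015,0],[0,0,0,0.001,0],[0,0,0,0.0005,0],[0,0,0,0,0],[0,0,0,0,0],[0,0,0,0,0]]]'
python3 -c "
from tilt import *
tilt()"
```

```text
time: 9.18
eef_pos: [0.5655, -0.2151, 0.0463]
tcp_rot: [0.981, 0.194, 0.001, 0.001]
contact_force: [-0.6, -6.5, 4.6]
opening: -0.006
finger_force: 2.8
scene [264.96183206 262.35877863] 131.0 [266.25619835 260.20661157] 121.0 tilt -0.14333767755137844 res 0.10790264649944503
side [274.84 193.12] 50.0 [274.5952381  189.52380952] 42.0 tilt -0.14186892913813517 res 0.03984839891183057
[ 0.56542359 -0.21506667  0.04629437] [-0.24033274 -4.62431263  4.09306884]
```

The tilt is -0.143 by both cameras, about 3 mm short of the mark. Another 1.5 mm, hold, then lift clear.

```bash
python3 -m handwheel '[[[0,0,0,0.0008,0],[0,0,0,0.0007,0],[0,0,0,0,0],[0,0,0,0,0],[0,0,0,0,0],[0,0,0,0,0],[0,0,0,0,0],[0,0,0,0,0],[0,0,0,0,0]]]'
python3 -c "
from tilt import *
tilt()"
python3 -m handwheel '[[[0,0,0,0,0],[0,0,0,-0.003,0],[0,0,0,-0.004,0],[0,0,0,-0.006,0],[0,0,0,-0.01,0],[0,0,0,-0.03,0],[0,0,0,-0.03,0],[0,0,0,-0.03,0],[0,0,0,-0.03,0],[0,0,0,0,0],[0,0,0,0,0],[0,0,0,0,0]]]'
python3 -m handwheel '[[[0,0,0,0,0],[0,0,0,0,0],[0,0,0,0,0],[0,0,0,0,0],[0,0,0,0,0],[0,0,0,0,0]]]'
python3 -c "
from tilt import *
tilt()"
```

```text
time: 10.03
eef_pos: [0.5655, -0.2152, 0.0449]
tcp_rot: [0.981, 0.194, 0.001, 0.001]
contact_force: [-0.1, -5.1, 5.6]
opening: 0.0
finger_force: 3.1
scene [264.96183206 262.35877863] 131.0 [266.50806452 259.81451613] 124.0 tilt -0.1693444208455633 res 0.19404980322446477
side [274.84 193.12] 50.0 [274.79487179 189.02564103] 39.0 tilt -0.16043142204599456 res 0.20064543666287502
[ 0.56547599 -0.21519002  0.04492538] [-0.31107864 -4.90064871  5.76113936]
time: 11.13
eef_pos: [0.5641, -0.2134, 0.1863]
tcp_rot: [0.981, 0.194, -0.001, -0.001]
contact_force: [0.0, -0.2, -0.3]
opening: -0.001
finger_force: 0.0
time: 11.63
eef_pos: [0.5648, -0.2145, 0.187]
tcp_rot: [0.981, 0.194, -0.0, -0.0]
contact_force: [0.3, -0.6, -0.2]
opening: 0.002
finger_force: 0.0
scene [264.96183206 262.35877863] 131.0 [264.9921875 262.4140625] 128.0 tilt 0.002083937908970827 res 0.05107395383412861
side [274.84 193.12] 50.0 [275.25       193.42307692] 52.0 tilt 0.012626755741991907 res 0.4005993306232743
[ 0.56489372 -0.21452038  0.18724355] [-0.82509865 -0.28616847  0.24025281]
```

The blue press reached about -0.165 against a mark at -0.172. The plate is level again and the arm is clear, so I'm handing in.

```bash
python3 -c "
from plant import sign_off
print(sign_off())"
```

```text
the job is handed in; nothing more can be done
None
```

I pressed and held both pads, to about 0.16 rad on yellow (mark about 0.19) and about -0.165 rad on blue (mark about -0.17). That puts the needle within about 3 mm of each mark by my measurements. The plate sprang back level both times, the arm ended clear of the mount, and the job is handed in; `sign_off` returned no verdict.

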